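Fill the open container, then pump the bar clamp onto it and keep hold

TASK

Tip all six hazelnuts from the small metal cup into the open steel container that stands in the bar clamp, and stand the empty cup back upright on the tray. Then pump the clamp's trigger until the sprung pad of the far jaw touches the container and holds it lightly against the saddle, with the pad pushed about 5 mm in on its spring and never squeezed nearly home, and finish still holding handle and trigger squeezed between the two fingers. Draw the jaw in only by the trigger, do not push it by hand, and leave the other tins, the loose lid, the spoon and the bowl where they are.

Things in the scene. Friction and masses are not known exactly. Their poses are not given: they have to be found in the camera images.
- clamp: One-hand bar clamp, dark steel, screwed to the tray. Origin on the tray; +y along the bar from far jaw to handle, z up; numbers of its parts are in this frame. Toothed bar (14 wide, top 34 mm high) along y at x = +70 mm, beside the container. Housing 40 wide, 46 mm high, y = 95 to 183 at x = 70. On it, at x = 70, stand trigger and handle, two posts to squeeze together along y.
- handle: Fixed upright handle post, black plastic, at x = 70 mm: 26 mm wide (x), 18 mm thick (y = 163 to 181 mm, the outer gripping face at 181), from 46 to 112 mm high. Does not follow the hand. Its origin is the clamp's. Handle and trigger measure 66 mm over their outer faces at rest, 42 mm with the trigger fully in.
- trigger: Sliding upright trigger post, black plastic, at x = 70 mm: 24 mm wide (x), 14 mm thick (y = 115 to 129 mm at rest, the outer gripping face at 115, towards the container), from 48 to 110 mm high. A spring pushes it back out. Its origin is the clamp's at rest and moves with it.
- trigger_slide (a joint): Trigger travel towards the handle, 0 (out) to 0.024 m (in). Return spring 2.4 N at 0, 5.3 N at full travel. Squeezing takes bar and far jaw along by the same distance after up to 6 mm of free travel (ratchet pitch 6 mm); letting it out leaves them where they are. Moving the bar takes about 5 N more, plus the pad's spring.
- bar: Toothed steel bar with the far jaw: upright dark plate 104 mm long (x = -27 to +77 mm in the clamp's frame), 20 mm thick, 54 mm high, 150 to 130 mm from the clamp's origin on the -y side at bar_slide 0. Not to be pushed by hand.
- bar_slide (a joint): Travel of bar and far jaw towards the saddle, 0 to 0.075 m; starts between 0 and 0.015 and needs two or more pumps to bring the pad to the container.
- pad_face (a point): Centre of the face of the far jaw's black rubber pad (40 mm wide, 38 mm high, face towards +y of the clamp), 33 mm above the tray. At bar_slide 0 and pad_slide 0 it is at y = -95 mm in the clamp's frame.
- pad_slide (a joint): How far the pad is pushed into the far jaw on its spring, 0 (free) to 0.012 m (home, where it would crush); 1 N per mm, so it reads above 0 once the pad presses on the container that bears on the saddle.
- saddle: Fixed shallow V jaw faced with black rubber, 52 mm high, x = -40 to 40 mm, at the container's +y side; it touches the container when the container's centre is near y = 0. Its origin is the clamp's.
- can: Open round stainless container, 90 mm outside diameter, 62 mm high, wall 2.5 mm, floor 3 mm, about 0.18 kg; stands upright, loose, in the clamp in front of the saddle. Origin: centre of its underside, z up.
- cup: Small tapered metal cup standing on the tray with the nuts in it: 54 mm outside diameter at the foot, 70 mm at the rim, 72 mm high, wall 2.5 mm, floor 4 mm, 120 g. Origin: centre of its underside, z up. The smooth nuts all roll out when it is tipped to 100 to 115 degrees.
- cup_rim (a point): Centre of the cup's mouth, 72 mm above its underside.
- nut0_center (a point): Centre of a hazelnut, a hard brown ball of 18 mm diameter, 12 g; starts in the cup.
- nut1_center (a point): Centre of a hazelnut, a hard brown ball of 18 mm diameter, 12 g; starts in the cup.
- nut2_center (a point): Centre of a hazelnut, a hard brown ball of 18 mm diameter, 12 g; starts in the cup.
- nut3_center (a point): Centre of a hazelnut, a hard brown ball of 18 mm diameter, 12 g; starts in the cup.
- nut4_center (a point): Centre of a hazelnut, a hard brown ball of 18 mm diameter, 12 g; starts in the cup.
- nut5_center (a point): Centre of a hazelnut, a hard brown ball of 18 mm diameter, 12 g; starts in the cup.
- tin0: Bystander: closed stainless container with fitted lid, 93 mm diameter, 78 mm high with its knob. Origin: centre of its underside.
- tin1: Bystander: closed stainless container with fitted lid, 93 mm diameter, 78 mm high with its knob. Origin: centre of its underside.
- tin2: Bystander: closed stainless container with fitted lid, 93 mm diameter, 78 mm high with its knob. Origin: centre of its underside.
- bowl: Bystander: small glass bowl, 110 mm diameter, 45 mm high. Origin: centre of its underside.
- lid: Bystander: loose stainless lid lying flat, 93 mm diameter, 20 mm high with its knob. Origin: centre of its underside.
- spoon: Bystander: wooden spoon lying flat, 260 mm long, along its x axis. Origin near its middle, on its underside.

How it is judged:
On the way, in this order (a step that is already met when the one before it is completed fails the run):
1. the cup is tipped above the container (angle between cup's own z axis and vertical above 0.9 rad and horizontal distance between cup_rim and can below 0.11 m and height (world z) of cup_rim above 0.05 m), for 0.05 s.
2. all six nuts lie in the container (horizontal distance between each of nut0_center, nut1_center, nut2_center, nut3_center, nut4_center, nut5_center and can below 0.043 m and z of each of nut0_center, nut1_center, nut2_center, nut3_center, nut4_center, nut5_center in the frame of can below 0.058 m), for 0.2 s.
3. the trigger is squeezed while the pad is still clear (all of step 2 and value of joint trigger_slide above 0.006 m and value of joint pad_slide below 0.001 m and contact force between the fingers and trigger above 0.5 N), for 0.02 s.
4. the pad presses the container against the saddle (value of joint pad_slide above 0.002 m and contact force between can and saddle above 0.5 N), for 0.1 s.
At the end, for the whole second after the job is handed in: All six nuts in the container, which stands upright, pressed on the saddle (over 0.5 N) by the pad, itself pushed in 2 to 9 mm; the cup stands upright on the tray, at rest; the fingers press trigger and handle with over 1 N each (all of step 2 and all of step 4 and angle between each of can, cup's own z axis and vertical below 0.1 rad and height (world z) of each of can, cup below 0.006 m and linear speed of cup below 0.02 m/s and value of joint pad_slide below 0.009 m and contact force between the fingers and trigger above 1 N and contact force between the fingers and handle above 1 N); the arm keeps its last pose, push and grip.
It fails at once if the container is crushed: the pad is pushed in more than 10.5 mm (value of joint pad_slide above 0.0105 m).
It fails at once if the robot pushes the bar, far jaw or pad itself (contact force between any of the fingers, the arm and bar above 2 N).
It fails at once if a bystander is moved more than 30 mm (distance of any of tin0, tin1, tin2, bowl, lid, spoon from where it was at the start of the episode above 0.03 m).
It also fails if it takes over 72 s, if anything falls off the work surface, if the arm or the gripper's body presses on something with over 40 N, if the wrist force passes 120 N, or if a joint passes its speed limit or range.

ROBOT

A 6-joint arm with a two-finger parallel gripper is mounted at the origin on the work surface. World frame = base frame: x ahead of the robot, y to its left, z up, the work surface at z = 0. Lengths are in m, angles in rad, forces in N, time in s.
With the tool pointing down it reaches from about 0.35 to 0.725 m from the base axis. Payload 4.3 kg.
Tool frame: the origin (TCP) lies midway between the tips of the shut fingers; the grasp point (between the pads) lies 19 mm behind it; z points along the fingers, y is the line along which they close (so a half turn about z gives the same grasp; the last joint's range is limited). The gripper opens to 85 mm and grips with 20 to 120 N. Pads are 22 mm wide; open, the fingers measure 114 mm over their backs; the gripper's body (76 mm by 85 mm) begins 54 mm behind the grasp point. The pads swing forward as they close: fully open they stand 13 mm farther back than shut.
Start: joints at [-1.376, 0.377, 0.081, 1.274, 0, 1.46], TCP at [0.173, -0.549, 0.231] pointing down, gripper open.
Joint ranges: [-2.72, 2.72], [-0.84, 1.66], [-1.02, 1.22], [-1.77, 2.12], [-1.37, 1.28], [-3.14, 3.14]. Speed limits (rad/s): [2.57, 2.57, 3.14, 3.14, 3.14, 3.14].

INTERFACE

Orientations are given as a unit quaternion [x, y, z, w].
In Python, from rig import arm, snapshot, search_frame gives the robot as it stands. The module is installed in compiled form; this text tells all that it offers.
- The arm moves only by the shell command python3 -m pendant 'ROWS' [FORCE]. ROWS is rows parted by semicolons, their numbers by spaces, 1 to 12 of them, each of 7 numbers: a rotation vector rx, ry, rz in rad, then dx, dy, dz in m, then the finger opening in m; each row is the pose to reach, as a shift and turn from the pose commanded when the command began, along the tool's axes at that moment; what a row does not reach only later rows make up. A row lasts 1/10 s, in which the tool goes at most 0.05 m and 0.15 rad, less where a joint would pass 70% of its speed; a pose out of reach is approached as far as the arm can. The fingers move at their own pace and stop on an object; FORCE is the grip in N (left out, the last holds). Time passes only in rows, so rows that do not move let the fingers close. It prints the time, the measured TCP pose, the force, the opening and the grip force at its end.
- arm.observe(): the state, without advancing time (a new reading comes with each control period).
- snapshot(name): name is "scene" or "top"; returns a dict with "img" (384x512x3 uint8, red, green, blue), "depth" (384x512 float32, m along the optical axis (not along the pixel's ray), 0 where there is no reading), "mtx" (3x3 intrinsics, pixels), "rvec" (rotation vector, rad) and "tvec" (3), from world to camera coordinates, as OpenCV has them. Camera axes: x right, y down, z forward; pixel columns grow to the right and rows downward; lengths in m; the calibration is good to about 2 mm. A picture is of the moment at which its call begins.
- arm.finish_job(): hands the job in; it is judged then, once.
Trained networks look in a picture, given as the dict that the camera call returned (one of the last four; its "shot" number tells which), for a name from the list of things; names that differ only in an ending like _2 or _b are one class to them, and where a whole thing is asked for, a point or a joint stands for the part that bears it (a point fixed in the world has none). Each returns a list of dicts, best first, with "p" (0 to 1); they miss things now and then, are a little off and sometimes report something else, mostly with a low value. They report only what shows in the picture. A call takes as long as a camera call.
- search_frame(picture, name): "box" ([left, top, right, bottom] in pixels, round what is visible of it).
The state is a dict: "t": time; "joints": joint angles; "joint_vel": joint speeds; "joint_efforts": joint torques, N m; "tool_pos": TCP position; "orientation": TCP orientation; "contact_force": force on the tool from outside, world axes, zero at the start; "moment": the same for the moment, N m; "grip_width": finger opening in m; "gripper_force": force on a finger pad.
Only numpy, scipy, OpenCV 4.12 (cv2) and the standard library are available. Lean on these libraries where they do the work, as an engineer would, in place of code of your own. Each camera call takes 0.05 s, during which the arm holds its last target. There are 200 camera calls.

## Working session

There is one attempt and no reset: what is moved stays moved. The work goes in short steps, Python scripts to look and compute and a shell command to move; the robot and the scene stay as the last step left them, time stands still between calls to the robot, and variables do not carry over. Pictures are saved under pics/ and viewed, at most 10 in all, crops included, and the job is handed in when it is done.

```bash
mkdir -p pics; cat > h.py <<'E'
import numpy as np, cv2
from rig import arm, snapshot, search_frame
from scipy.spatial.transform import Rotation as R
def cloud(s):
    d=s["depth"]; K=np.array(s["mtx"]); v,u=np.mgrid[:d.shape[0],:d.shape[1]]
    c=np.stack([(u-K[0,2])/K[0,0]*d,(v-K[1,2])/K[1,1]*d,d],-1)
    M=cv2.Rodrigues(np.array(s["rvec"],float))[0]
    w=(c-np.array(s["tvec"]).ravel())@M
    w[d<=0]=np.nan
    return w
def save(s,n): cv2.imwrite(f"pics/{n}.png",s["img"][...,::-1])
E
python3 - <<'E'
from h import *
np.set_printoptions(precision=3,suppress=True)
o=arm.observe(); print(o)
for n in("top","scene"):
    s=snapshot(n); save(s,n+"0"); w=cloud(s); np.savez(n+"0.npz",w=w,img=s["img"])
    print(n,s["tvec"],s["rvec"])
    for k in["clamp","handle","trigger","bar","saddle","can","cup","nut0_center","tin0","bowl","lid","spoon","pad_face"]:
        for r in search_frame(s,k)[:3 if k=="tin0" else 2]:
            b=np.array(r["box"]).astype(int); q=w[max(b[1],0):b[3]+1,max(b[0],0):b[2]+1].reshape(-1,3)
            print(k,round(r["p"],2),b,np.nanmedian(q,0), np.nanmax(q[:,2]))
E
```

```text
{'t': 0.0, 'joints': array([-1.376,  0.378,  0.08 ,  1.274, -0.   ,  1.46 ]), 'joint_vel': array([-0.001,  0.001,  0.001,  0.001, -0.001,  0.   ]), 'joint_efforts': array([  0.001, -46.361,  26.987,   0.021,  -0.   ,  -0.   ]), 'tool_pos': array([ 0.172, -0.548,  0.23 ]), 'orientation': array([ 0.988,  0.152, -0.   , -0.001]), 'contact_force': array([0.58 , 0.692, 0.103]), 'moment': array([-0.041, -0.076,  0.046]), 'gripper_force': 0.0, 'grip_width': 0.0851399938145074}
top [0.082 0.591 1.074] [ 2.169 -2.121  0.156]
clamp 0.66 [219 206 347 258] [0.491 0.03  0.002] 0.11679484377031621
trigger 0.33 [219 207 345 257] [0.491 0.033 0.002] 0.11679484377031621
bar 0.6 [229 209 350 249] [0.5   0.013 0.003] 0.11460666706467386
saddle 0.78 [263 215 279 258] [0.477 0.065 0.035] 0.05783487453966561
can 0.74 [278 223 312 257] [ 0.47  -0.004  0.003] 0.06615506289726544
cup 0.88 [367 213 395 235] [ 0.519 -0.241  0.027] 0.07668189247020468
cup 0.74 [243 213 247 222] [0.523 0.135 0.107] 0.11233505945419153
tin0 0.66 [375 142 412 181] [ 0.689 -0.271  0.066] 0.0825662199667993
tin0 0.64 [296 128 330 16
[... 1008 characters left out ...]
50664
cup 0.86 [190 127 214 155] [ 0.517 -0.24   0.04 ] 0.078295370060102
cup 0.51 [132 142 167 176] [ 0.703 -0.264  0.068] 0.08315810672927117
tin0 0.85 [134 143 164 176] [ 0.707 -0.259  0.068] 0.08315810672927117
tin0 0.75 [142 161 177 203] [ 0.74  -0.146  0.068] 0.15384415505528667
tin0 0.62 [163 184 203 227] [ 0.741 -0.023  0.067] 0.1536978677944154
bowl 0.85 [310 247 358 284] [0.588 0.349 0.018] 0.04941082822082192
bowl 0.53 [190 126 213 153] [ 0.515 -0.248  0.043] 0.078295370060102
lid 0.94 [338 206 372 234] [0.428 0.288 0.011] 0.024285445909668153
spoon 0.83 [355 241 421 313] [0.517 0.456 0.002] 0.04941082822082192
spoon 0.24 [216 142 275 198] [ 0.507 -0.055  0.011] 0.0661644843849465
```

```bash
python3 - <<'E'
from h import *
np.set_printoptions(precision=4,suppress=True)
A=np.load("top0.npz");cv2.imwrite("pics/topc.png",cv2.resize(A["img"][120:290,160:430,::-1],None,fx=2.9,fy=2.9,interpolation=cv2.INTER_CUBIC))
def circ(P):
    r=np.linalg.lstsq(np.c_[2*P[:,:2],np.ones(len(P))],(P[:,:2]**2).sum(1),rcond=None)[0]
    return r[:2],np.sqrt(r[2]+r[0]**2+r[1]**2)
for n in("top","scene"):
    w=np.load(n+"0.npz")["w"].reshape(-1,3); w=w[~np.isnan(w[:,0])]
    sel=lambda x0,x1,y0,y1,z0,z1:w[(w[:,0]>x0)&(w[:,0]<x1)&(w[:,1]>y0)&(w[:,1]<y1)&(w[:,2]>z0)&(w[:,2]<z1)]
    print(n,"tray z",np.median(sel(.35,.42,-.2,.2,-.02,.02)[:,2]))
    for nm,a in dict(cup=(.46,.57,-.3,-.18,.068,.085),can=(.41,.53,-.06,.05,.06,.07)).items():
        P=sel(*a);print(nm,len(P),circ(P),P.min(0),P.max(0))
    for nm,a in dict(trig=(.45,.6,.1,.155,.1,.125),hand=(.45,.6,.155,.22,.1,.125),jaw=(.38,.6,-.17,-.07,.05,.065),barline=(.5,.6,-.08,.08,.03,.045),hous=(.45,.6,.08,.22,.043,.056)).items():
        P=sel(*a)
        if len(P)>3:
            (c,sz,an)=cv2.minAreaRect((P[:,:2]*1000).astype(np.float32)); print(nm,len(P),np.median(P,0),P.min(0),P.max(0),"rect",np.array(c),np.array(sz),an)
E
```

```text
top tray z 7.759393752254605e-05
cup 93 (array([ 0.5128, -0.2322]), np.float64(0.03322697816912925)) [ 0.4781 -0.2664  0.0682] [ 0.5457 -0.198   0.0767]
can 91 (array([ 0.4692, -0.0017]), np.float64(0.04354121004670236)) [ 0.4252 -0.0452  0.0601] [0.5136 0.0413 0.0662]
trig 46 [0.5225 0.1299 0.1089] [0.5121 0.1245 0.1021] [0.533  0.138  0.1128] rect [522.5472 131.2704] [20.9827 13.2065] 1.56144380569458
hand 70 [0.5185 0.1789 0.1111] [0.5055 0.1708 0.1003] [0.5292 0.1899 0.1168] rect [517.5476 180.4618] [23.637  18.4496] 2.597797393798828
jaw 316 [ 0.4978 -0.1267  0.0538] [ 0.4522 -0.1409  0.0501] [ 0.5556 -0.0842  0.0589] rect [ 502.6345 -110.4189] [103.552   55.0347] 4.746751308441162
barline 151 [0.5363 0.0017 0.0315] [ 0.5022 -0.0792  0.03  ] [0.5485 0.0686 0.0446] rect [521.9385  -6.7465] [ 43.5251 149.3521] 5.577423095703125
hous 214 [0.5189 0.1269 0.0461] [0.4992 0.08   0.043 ] [0.5457 0.1891 0.0546] rect [522.5493 134.5399] [108.9558  46.4128] 89.87659454345703
scene tray z 0.0019812928683325863
cup 87 (array([ 0.5134, -0.234 ]), np.float64(0.033210499660565496)) [ 0.4786 -0.
[... 177 characters left out ...]
1322 0.109 ] [0.51   0.1204 0.1012] [0.5382 0.1371 0.1141] rect [525.1232 130.3406] [25.7577 17.2783] 26.619474411010742
hand 74 [0.5218 0.182  0.1114] [0.5063 0.171  0.1004] [0.5324 0.1887 0.1169] rect [519.95   180.3922] [25.6403 17.8716] 11.931048393249512
jaw 207 [ 0.4965 -0.1254  0.055 ] [ 0.4546 -0.1454  0.05  ] [ 0.5557 -0.0841  0.0604] rect [ 503.1131 -112.225 ] [102.4511  58.4888] 5.257125377655029
barline 233 [0.534  0.008  0.0325] [ 0.5002 -0.0797  0.0301] [0.5521 0.0798 0.0448] rect [523.9987  -0.0089] [ 42.0496 162.2514] 6.308999061584473
hous 251 [0.5304 0.1381 0.0476] [0.4955 0.08   0.043 ] [0.5462 0.1916 0.0558] rect [520.9617 135.8492] [ 50.1943 111.5225] 0.41717439889907837
```

View pics/topc.png

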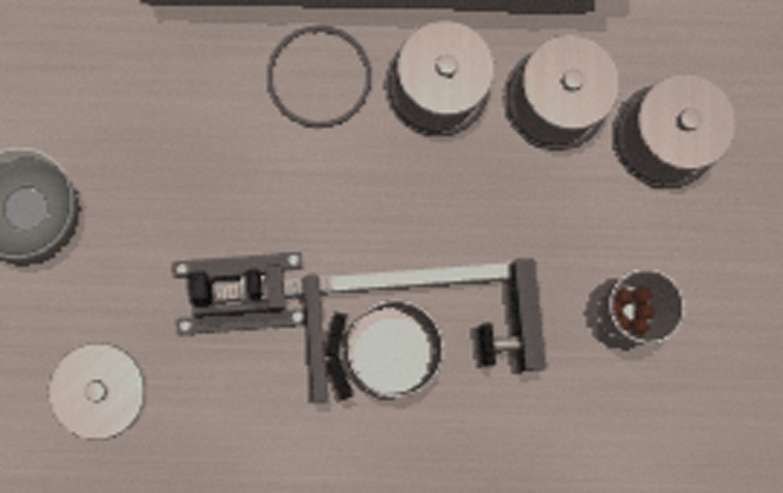

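View pics/scene0.png

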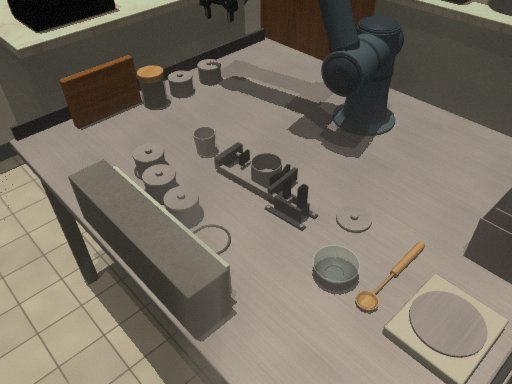

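```bash
cat >> h.py <<'E'
def goal(p,z,y,o=None):
    """rotvec and shift in tool axes from the measured pose to TCP p, tool z and y axes"""
    o=o or arm.observe(); z=np.array(z)/np.linalg.norm(z); y=np.array(y,float); y-=z*(y@z); y/=np.linalg.norm(y)
    T=R.from_matrix(np.c_[np.cross(y,z),y,z]); C=R.from_quat(o["orientation"])
    rv=(C.inv()*T).as_rotvec(); d=C.inv().apply(np.array(p)-o["tool_pos"])
    print("rot",rv.round(4),"shift",d.round(4),"rows",max(np.linalg.norm(rv)/.15,np.linalg.norm(d)/.05).round(1))
def tz(az,al): az,al=np.radians([az,al]); return np.array([np.cos(al)*np.cos(az),np.cos(al)*np.sin(az),-np.sin(al)])
def ty(az): az=np.radians(az); return np.array([-np.sin(az),np.cos(az),0])
E
python3 - <<'E'
from h import *
cup=np.array([.513,-.233,.042])
a=-24;z=tz(a,45);goal(np.array([.40,-.20,.25]),z,ty(a))
E
```

```text
rot [-0.9374 -0.3548 -2.2632] shift [ 0.3215 -0.2642 -0.0187] rows 16.5
```

```bash
python3 -m pendant '-.937 -.355 -2.263 .32 -.264 -.02 .085;-.937 -.355 -2.263 .32 -.264 -.02 .085;-.937 -.355 -2.263 .32 -.264 -.02 .085;-.937 -.355 -2.263 .32 -.264 -.02 .085;-.937 -.355 -2.263 .32 -.264 -.02 .085;-.937 -.355 -2.263 .32 -.264 -.02 .085;-.937 -.355 -2.263 .32 -.264 -.02 .085;-.937 -.355 -2.263 .32 -.264 -.02 .085;-.937 -.355 -2.263 .32 -.264 -.02 .085;-.937 -.355 -2.263 .32 -.264 -.02 .085;-.937 -.355 -2.263 .32 -.264 -.02 .085;-.937 -.355 -2.263 .32 -.264 -.02 .085' 30; python3 - <<'E'
from h import *
print(arm.observe()["joints"].round(3))
cup=np.array([.513,-.233,.042])
a=-24;z=tz(a,45);goal(np.array([.40,-.20,.25]),z,ty(a))
z=tz(a,25);goal(cup-.10*z+[0,0,.06],z,ty(a))
E
```

```text
t: 2.6
tool_pos: [0.3988, -0.1997, 0.2513]
orientation: [0.502, 0.804, -0.066, 0.311]
contact_force: [0.4, 0.0, -0.3]
grip_width: 0.0854
gripper_force: 0.0
[-0.492 -0.393 -0.863  0.472 -0.165  0.571]
rot [-0.2525 -0.0959 -0.6098] shift [0.0001 0.0006 0.0017] rows 4.4
rot [-0.3573 -0.4321 -0.561 ] shift [0.0539 0.0063 0.0975] rows 5.3
```

```bash
python3 -m pendant '-.357 -.432 -.561 .054 .006 .0975 .085;-.357 -.432 -.561 .054 .006 .0975 .085;-.357 -.432 -.561 .054 .006 .0975 .085;-.357 -.432 -.561 .054 .006 .0975 .085;-.357 -.432 -.561 .054 .006 .0975 .085;-.357 -.432 -.561 .054 .006 .0975 .085;-.357 -.432 -.561 .054 .006 .0975 .085' 30; python3 - <<'E'
from h import *
print(arm.observe()["joints"].round(3))
cup=np.array([.513,-.233,.042])
a=-24;z=tz(a,25);goal(cup-.10*z+[0,0,.06],z,ty(a));goal(cup-.10*z,z,ty(a));goal(cup+.019*z,z,ty(a))
E
```

```text
t: 3.3
tool_pos: [0.517, -0.2319, 0.2739]
orientation: [0.204, 0.864, -0.097, 0.449]
contact_force: [-0.1, -0.6, -0.5]
grip_width: 0.0851
gripper_force: 0.0
[-0.606 -0.282 -1.019 -0.115  0.131 -0.075]
rot [-0.0245 -0.1796 -0.0316] shift [ 0.1598 -0.008  -0.0016] rows 3.2
rot [-0.0245 -0.1796 -0.0316] shift [ 0.2088 -0.0089  0.0331] rows 4.2
rot [-0.0245 -0.1796 -0.0316] shift [ 0.1876 -0.0057  0.1501] rows 4.8
```

```bash
python3 - <<'E'
from h import *
from scipy.optimize import least_squares
data=[([-1.376,.378,.08,1.274,0,1.46],[.172,-.548,.23],[.988,.152,0,-.001]),
([-.492,-.393,-.863,.472,-.165,.571],[.3988,-.1997,.2513],[.502,.804,-.066,.311]),
([-.606,-.282,-1.019,-.115,.131,-.075],[.517,-.2319,.2739],[.204,.864,-.097,.449])]
E=lambda a,t:R.from_euler(a,t)
for s5 in(1,-1):
  for s6 in(1,-1):
    Q=[E('z',q[0])*E('y',q[1]-q[2]+q[3])*E('z',s5*q[4])*E('x',s6*q[5]) for q,_,_ in data]
    D=[(a.inv()*R.from_quat(o)).as_matrix().round(2).tolist() for a,(_,_,o) in zip(Q,data)]
    print(s5,s6,D)
E
```

```text
1 1 [[[-0.0, 0.0, 1.0], [0.0, 1.0, -0.0], [-1.0, 0.0, -0.0]], [[-0.0, -0.0, 1.0], [-0.0, 1.0, 0.0], [-1.0, -0.0, -0.0]], [[0.0, -0.0, 1.0], [0.0, 1.0, 0.0], [-1.0, 0.0, 0.0]]]
1 -1 [[[-0.0, 0.0, 1.0], [0.22, -0.98, 0.0], [0.98, 0.22, -0.0]], [[-0.0, -0.0, 1.0], [0.91, 0.42, 0.0], [-0.42, 0.91, 0.0]], [[0.0, -0.0, 1.0], [-0.15, 0.99, 0.0], [-0.99, -0.15, -0.0]]]
-1 1 [[[-0.0, 0.0, 1.0], [0.0, 1.0, -0.0], [-1.0, 0.0, -0.0]], [[0.17, 0.27, 0.95], [-0.02, 0.96, -0.27], [-0.98, 0.02, 0.18]], [[0.02, -0.26, 0.97], [0.0, 0.97, 0.26], [-1.0, -0.0, 0.02]]]
-1 -1 [[[-0.0, 0.0, 1.0], [0.22, -0.98, 0.0], [0.98, 0.22, -0.0]], [[0.17, 0.27, 0.95], [0.88, 0.38, -0.27], [-0.43, 0.88, -0.17]], [[0.02, -0.26, 0.97], [-0.15, 0.95, 0.26], [-0.99, -0.15, -0.02]]]
```

```bash
python3 - <<'E'
from h import *
cup=np.array([.513,-.233,.042]);a=-24;z=tz(a,45);goal(cup-.10*z+[0,0,.03],z,ty(a))
E
```

```text
rot [-0.0187  0.1694 -0.0353] shift [ 0.1496 -0.0073  0.0156] rows 3.0
```

```bash
python3 -m pendant '-.019 .169 -.035 .15 -.007 .016 .085;-.019 .169 -.035 .15 -.007 .016 .085;-.019 .169 -.035 .15 -.007 .016 .085;-.019 .169 -.035 .15 -.007 .016 .085' 30; cat > k.py <<'E'
from h import *
from scipy.optimize import least_squares
E=lambda a,t:R.from_euler(a,t)
DATA=[([-1.376,.378,.08,1.274,0,1.46],[.172,-.548,.23]),([-.492,-.393,-.863,.472,-.165,.571],[.3988,-.1997,.2513]),([-.606,-.282,-1.019,-.115,.131,-.075],[.517,-.2319,.2739])]
def fk(q,k):
    h,ax,az,bx,bz,d,c,L=k
    A=E('z',q[0])
    p=E('y',q[1]).apply([ax,0,az])+E('y',q[1]-q[2]).apply([bx,0,bz])+E('y',q[1]-q[2]+q[3]).apply([c,d,0]+E('z',q[4]).apply([L,0,0]))
    W=A*E('y',q[1]-q[2]+q[3])*E('z',q[4])*E('x',q[5])
    return A.apply(p)+[0,0,h],W*E('y',np.pi/2)
def fit(data):
    r=least_squares(lambda k:np.r_[np.concatenate([fk(q,k)[0]-p for q,p in data]),(k-K0)*.003],K0); return r.x,r.fun
K0=np.array([.25,0,.4,.35,0,.06,.08,.25])
lo=np.array([-2.72,-.84,-1.02,-1.77,-1.37,-3.14]);hi=np.array([2.72,1.66,1.22,2.12,1.28,3.14])
def ik(p,z,y,k,q0):
    z=np.array(z)/np.linalg.norm(z);y=np.array(y,float);y-=z*(y@z);y/=np.linalg.norm(y);T=R.from_matrix(np.c_[np.cross(y,z),y,z])
    def f(q):
        P,O=fk(q,k); return np.r_[(P-p)*3,(O.inv()*T).as_rotvec()]
    r=least_squares(f,np.clip(q0,lo+.01,hi-.01),bounds=(lo,hi)); return r.x,np.abs(r.fun).max()
E
python3 - <<'E'
from k import *
o=arm.observe();print(list(o["joints"].round(4)),list(o["tool_pos"].round(4)))
D=DATA+[(o["joints"],o["tool_pos"])]
k,f=fit(D);print(k.round(4),f.round(4))
cup=np.array([.513,-.233,.042])
for al in(25,35,45,55):
  for a in(-50,-24,0,30):
    z=tz(a,al)
    for s in(-.1,.019):
        q,e=ik(cup+s*z,z,ty(a),k,o["joints"]);print(al,a,s,q.round(2),round(e,4))
E
```

```text
t: 3.7
tool_pos: [0.4755, -0.2195, 0.1773]
orientation: [0.195, 0.914, -0.071, 0.349]
contact_force: [-0.1, 0.6, -0.5]
grip_width: 0.0847
gripper_force: 0.0
[np.float64(-0.6467), np.float64(-0.1846), np.float64(-1.0194), np.float64(0.0218), np.float64(0.1552), np.float64(-0.1679)] [np.float64(0.4755), np.float64(-0.2195), np.float64(0.1773)]
[0.2588 0.0009 0.4968 0.3826 0.0733 0.0632 0.1372 0.3106] [ 0.0005  0.0001 -0.     -0.0001 -0.0002  0.     -0.0001 -0.0001  0.
 -0.0001 -0.0001 -0.      0.      0.      0.0003  0.0001  0.0002  0.
  0.0002  0.0002]
25 -50 -0.1 [ 0.12  0.32 -1.02 -0.29 -0.95  0.84] 0.2046
25 -50 0.019 [-0.16  0.58 -1.02 -0.85 -0.73  0.47] 0.1517
25 -24 -0.1 [-0.8  -0.07 -1.02 -0.05  0.36 -0.32] 0.3905
25 -24 0.019 [-0.62  0.38 -1.02 -0.66  0.19 -0.14] 0.2865
25 0 -0.1 [-1.35  0.35 -1.02  0.1   1.11 -1.38] 0.1543
25 0 0.019 [-1.    0.54 -1.02 -0.61  0.93 -0.77] 0.1456
25 30 -0.1 [-1.28  0.63 -0.52  0.88  1.08 -2.08] 0.0
25 30 0.019 [-1.05  0.64 -0.69  0.24  1.13 -1.57] 0.0
35 -50 -0.1 [-0.05  0.13 -1.02 -0.17 -0.69  0.67] 0.1173
35 -50 0.019 [-0.26  0.43 -1.02 -0.61
[... 529 characters left out ...]
4 0.019 [-0.6   0.29 -1.02 -0.42  0.12 -0.14] 0.0973
45 0 -0.1 [-1.01  0.02 -1.02  0.07  0.64 -0.86] 0.0197
45 0 0.019 [-0.82  0.34 -1.02 -0.36  0.54 -0.66] 0.0179
45 30 -0.1 [-1.1   0.35 -0.56  0.72  0.78 -1.65] 0.0
45 30 0.019 [-0.92  0.47 -0.67  0.31  0.78 -1.39] 0.0
55 -50 -0.1 [-0.32 -0.   -0.92  0.12 -0.31  0.47] 0.0
55 -50 0.019 [-0.4   0.29 -0.94 -0.22 -0.26  0.39] 0.0
55 -24 -0.1 [-0.63 -0.09 -1.02  0.04  0.12 -0.17] 0.0
55 -24 0.019 [-0.59  0.26 -1.01 -0.31  0.1  -0.14] 0.0
55 0 -0.1 [-0.87  0.01 -0.89  0.26  0.46 -0.77] 0.0
55 0 0.019 [-0.75  0.29 -0.91 -0.11  0.4  -0.65] 0.0
55 30 -0.1 [-0.98  0.28 -0.52  0.73  0.61 -1.49] 0.0
55 30 0.019 [-0.84  0.43 -0.62  0.38  0.6  -1.32] 0.0
```

```bash
cat >> k.py <<'E'
KP=fit(DATA+[([-.6467,-.1846,-1.0194,.0218,.1552,-.1679],[.4755,-.2195,.1773])])[0]
def frame(z,y):
    z=np.array(z)/np.linalg.norm(z);y=np.array(y,float);y-=z*(y@z);y/=np.linalg.norm(y);return np.c_[np.cross(y,z),y,z]
CAN=np.array([.469,-.002,0])
def pour(az,al,fl,tilt,side,alg=30,off=.031,h=.14):
    uc=frame(tz(0,alg),fl*ty(0)).T@[0,0,1]   # cup axis in tool frame
    best=None
    for ph in np.radians(np.arange(0,181,1)):
        F=frame(tz(az,al),fl*ty(az))@R.from_rotvec([0,0,side*ph]).as_matrix()
        c=F@uc
        if np.degrees(np.arccos(c[2]))>=tilt: best=F;break
    if best is None: return None
    m=c.copy();m[2]=0;m/=np.linalg.norm(m)
    G=CAN-off*m+[0,0,h]
    return best,m,G,G+.019*best[:,2]
E
python3 - <<'E'
from k import *
q0=arm.observe()["joints"]
cup=np.array([.513,-.233,.042])
for fl in(1,-1):
  for s in(-1,1):
    for az in(-30,0,30,60):
      for al in(10,25):
        r=pour(az,al,fl,110,s)
        if r is None: continue
        F,m,G,p=r
        best=min((ik(p,F[:,2],F[:,1],KP,np.array([-.8,.5,-.6,.3,.6,j])) for j in(-2,0,2)),key=lambda t:t[1])
        if best[1]<.003: print(fl,s,az,al,m.round(2),best[0].round(2),round(best[1],4))
E
```

```text
1 -1 60 25 [-0.94 -0.33  0.  ] [-0.69  0.48 -0.62  0.82  1.11  1.98] 0.0
1 1 60 10 [ 0.38 -0.92  0.  ] [-0.78  0.74 -0.61  1.19  1.26 -0.45] 0.0
1 1 60 25 [ 0.19 -0.98  0.  ] [-0.71  0.43 -0.72  0.8   1.1   0.37] 0.0
-1 -1 60 25 [-0.94 -0.33  0.  ] [-0.69  0.48 -0.62  0.82  1.11 -1.17] 0.0
-1 1 60 10 [ 0.38 -0.92  0.  ] [-0.78  0.74 -0.61  1.19  1.26  2.69] 0.0
-1 1 60 25 [ 0.19 -0.98  0.  ] [-0.71  0.43 -0.72  0.8   1.1  -2.77] 0.0
```

```bash
python3 - <<'E'
from k import *
cup=np.array([.513,-.233,.042])
for alg in(20,30):
  for a in(30,45,60):
    z=tz(a,alg);print(alg,a,[ (lambda r:(r[0].round(2),round(r[1],4)))(ik(cup+s*z,z,ty(a),KP,[-1,.6,-.6,.3,1,-1.6])) for s in(-.1,.019)])
for alg in(20,):
 for h in(.14,.16):
  for s in(-1,1):
    for az in(40,50,60,70,80):
      for al in(-10,0,10,20):
        r=pour(az,al,1,108,s,alg,h=h)
        if r is None: continue
        F,m,G,p=r
        b=min((ik(p,F[:,2],F[:,1],KP,np.array([-.8,.5,-.6,.3,.6,j])) for j in(-2,0,2)),key=lambda t:t[1])
        if b[1]<.003: print(alg,h,s,az,al,m.round(2),"ang",np.degrees(np.arccos(-m@F[:,2])).round(),b[0].round(2))
E
```

```text
20 30 [(array([-1.31,  0.74, -0.47,  0.98,  1.14, -2.24]), np.float64(0.0)), (array([-1.07,  0.69, -0.68,  0.25,  1.22, -1.63]), np.float64(0.0))]
20 45 [(array([-1.24,  0.93, -0.09,  1.44,  1.  , -2.53]), np.float64(0.0)), (array([-1.05,  0.89, -0.26,  1.04,  1.14, -2.24]), np.float64(0.0))]
20 60 [(array([-1.15,  1.11,  0.31,  1.79,  0.86, -2.7 ]), np.float64(0.0)), (array([-1.  ,  1.05,  0.07,  1.49,  0.99, -2.56]), np.float64(0.0))]
30 30 [(array([-1.25,  0.54, -0.55,  0.81,  1.01, -1.95]), np.float64(0.0)), (array([-1.02,  0.59, -0.7 ,  0.24,  1.05, -1.52]), np.float64(0.0))]
30 45 [(array([-1.19,  0.74, -0.19,  1.24,  0.92, -2.28]), np.float64(0.0)), (array([-1.01,  0.74, -0.36,  0.84,  1.01, -2.  ]), np.float64(0.0))]
30 60 [(array([-1.12,  0.93,  0.18,  1.59,  0.8 , -2.5 ]), np.float64(0.0)), (array([-0.97,  0.9 , -0.04,  1.26,  0.9 , -2.33]), np.float64(0.0))]
20 0.14 -1 50 20 [-0.99  0.17  0.  ] ang 62.0 [-0.75  0.43 -0.8   0.5   1.22  2.47]
20 0.14 -1 60 10 [-1.    0.08  0.  ] ang 65.0 [-0.76  0.78 -0.46  1.26  1.28  1.77]
20 0.14 -1 60 20 [-1. -0.  0.] ang 62.0 [-0.73  0.
[... 2848 characters left out ...]
 -1.65]
20 0.16 1 70 0 [ 0.75 -0.66  0.  ] ang 69.0 [-0.78  1.01 -0.38  1.75  1.14 -1.22]
20 0.16 1 70 10 [ 0.71 -0.71  0.  ] ang 65.0 [-0.77  0.8  -0.44  1.49  1.12 -0.78]
20 0.16 1 70 20 [ 0.64 -0.77  0.  ] ang 62.0 [-0.73  0.61 -0.5   1.26  1.06 -0.36]
20 0.16 1 80 -10 [ 0.88 -0.47  0.  ] ang 72.0 [-0.74  1.21 -0.19  2.06  0.98 -1.56]
20 0.16 1 80 0 [ 0.86 -0.52  0.  ] ang 69.0 [-0.74  1.05 -0.23  1.86  1.   -1.22]
20 0.16 1 80 10 [ 0.82 -0.58  0.  ] ang 65.0 [-0.73  0.88 -0.29  1.66  0.99 -0.88]
20 0.16 1 80 20 [ 0.76 -0.64  0.  ] ang 62.0 [-0.7   0.71 -0.34  1.46  0.95 -0.53]k.py:30: RuntimeWarning: invalid value encountered in arccos
  if np.degrees(np.arccos(c[2]))>=tilt: best=F;break
```

```bash
python3 - <<'E'
from k import *
z=tz(25,40);p=[.40,-.33,.18];print(ik(p,z,ty(25),KP,[-1.2,.5,-.5,.5,.8,-1.5]))
goal(p,z,ty(25))
E
```

```text
(array([-1.30161306,  0.33616598, -0.43210845,  0.99825748,  0.85621574,
       -1.82749234]), np.float64(8.382183835919932e-15))
rot [-0.6102 -0.1334 -0.5998] shift [ 0.0157 -0.1316 -0.0186] rows 5.8
```

```bash
python3 -m pendant '-.61 -.133 -.6 .016 -.132 -.019 .085;-.61 -.133 -.6 .016 -.132 -.019 .085;-.61 -.133 -.6 .016 -.132 -.019 .085;-.61 -.133 -.6 .016 -.132 -.019 .085;-.61 -.133 -.6 .016 -.132 -.019 .085;-.61 -.133 -.6 .016 -.132 -.019 .085;-.61 -.133 -.6 .016 -.132 -.019 .085;-.61 -.133 -.6 .016 -.132 -.019 .085;-.61 -.133 -.6 .016 -.132 -.019 .085;-.61 -.133 -.6 .016 -.132 -.019 .085;-.61 -.133 -.6 .016 -.132 -.019 .085;-.61 -.133 -.6 .016 -.132 -.019 .085' 30;python3 - <<'E'
from k import *
print(arm.observe()["joints"].round(2))
cup=np.array([.513,-.233,.042]);z=tz(45,20)
goal(cup-.1*z,z,ty(45))
E
```

```text
t: 4.9
tool_pos: [0.3998, -0.3291, 0.1816]
orientation: [-0.197, 0.885, 0.09, 0.413]
contact_force: [0.4, 0.1, -1.0]
grip_width: 0.0851
gripper_force: 0.0
[-1.3   0.33 -0.43  1.    0.86 -1.83]
rot [-0.3046 -0.3461 -0.1728] shift [0.0454 0.0074 0.1098] rows 3.3
```

```bash
python3 -m pendant '-.305 -.346 -.173 .045 .007 .11 .085;-.305 -.346 -.173 .045 .007 .11 .085;-.305 -.346 -.173 .045 .007 .11 .085;-.305 -.346 -.173 .045 .007 .11 .085;-.305 -.346 -.173 .045 .007 .11 .085;-.305 -.346 -.173 .045 .007 .11 .085;-.305 -.346 -.173 .045 .007 .11 .085' 30;python3 - <<'E'
from k import *
o=arm.observe();print(o["joints"].round(2))
cup=np.array([.513,-.2335,.042]);z=tz(45,20)
goal(cup-.1*z,z,ty(45)); goal(cup+.024*z,z,ty(45))
s=snapshot("scene");im=s["img"][90:200,140:290,::-1];cv2.imwrite("pics/pre.png",cv2.resize(im,None,fx=5,fy=5,interpolation=cv2.INTER_CUBIC))
E
```

```text
t: 5.6
tool_pos: [0.4472, -0.3009, 0.0777]
orientation: [-0.314, 0.757, 0.218, 0.53]
contact_force: [0.1, -0.4, -0.1]
grip_width: 0.085
gripper_force: 0.0
[-1.24  0.93 -0.08  1.44  1.   -2.53]
rot [-0.0015 -0.002   0.0026] shift [0.0013 0.0012 0.0008] rows 0.0
rot [-0.0015 -0.002   0.0026] shift [0.0011 0.0013 0.1248] rows 2.5
```

View pics/pre.png

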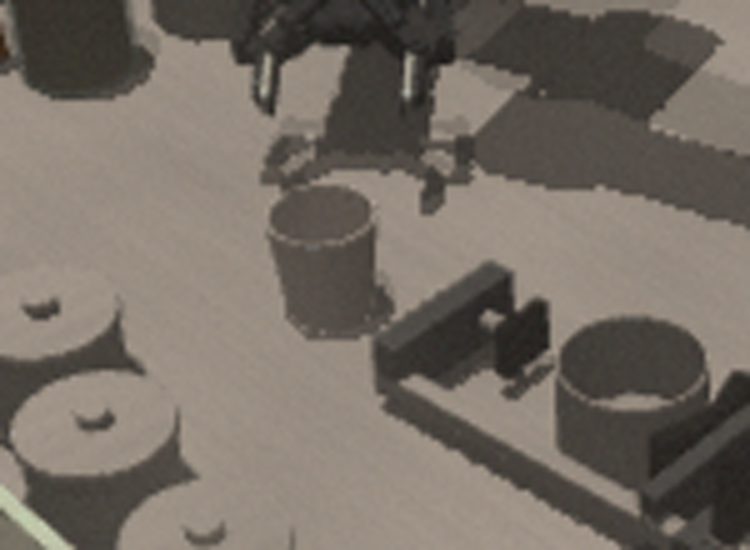

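The picture shows the open fingers (crop 265,85 and 415,80) straddling the line to the cup (320,260), with the jaw clear. Next I advance and grip.

```bash
python3 -m pendant '0 0 0 .001 .001 .04 .085;0 0 0 .001 .001 .08 .085;0 0 0 .001 .001 .11 .085;0 0 0 .001 .001 .125 .085;0 0 0 .001 .001 .125 .085;0 0 0 .001 .001 .125 .05;0 0 0 .001 .001 .125 .05;0 0 0 .001 .001 .125 .05;0 0 0 .001 .001 .125 .05;0 0 0 .001 .001 .125 .05' 40;python3 - <<'E'
from k import *
o=arm.observe();print(o["joints"].round(2))
z=tz(45,20)
goal(o["tool_pos"]+[0,0,.12],z,ty(45))
F,m,G,p=pour(70,10,1,75,1,20);goal(p,F[:,2],F[:,1]);print(p,m)
F,m,G,p=pour(70,10,1,108,1,20);goal(p,F[:,2],F[:,1]);print(p,m)
E
```

```text
t: 6.65
tool_pos: [0.5289, -0.2185, 0.0344]
orientation: [-0.312, 0.757, 0.219, 0.531]
contact_force: [-3.0, 1.2, 8.1]
grip_width: 0.0642
gripper_force: 42.0
[-1.04  0.89 -0.27  1.02  1.15 -2.22]
rot [-0.0032  0.0027 -0.0019] shift [-1.129e-01  1.000e-04 -4.070e-02] rows 2.4
rot [-0.4658  0.1455  1.2222] shift [-0.1379  0.2347  0.0812] rows 8.8
[0.45105116 0.03477017 0.13670068] [ 0.78543537 -0.61894368  0.        ]
rot [-0.4328  0.3071  1.8364] shift [-0.1391  0.2349  0.0847] rows 12.7
[0.45353999 0.0375637  0.13670068] [ 0.70515061 -0.70905756  0.        ]
```

```bash
python3 -m pendant '0 0 0 -.02 0 -.007 .05;0 0 0 -.06 0 -.021 .05;0 0 0 -.094 0 -.034 .05;0 0 0 -.113 0 -.041 .05;0 0 0 -.113 0 -.041 .05' 40;python3 - <<'E'
from k import *
o=arm.observe();print(o["joints"].round(2))
F,m,G,p=pour(70,20,1,108,1,20)
z=tz(70,20);p=p+[0,0,.02];p=G+.02*z+[0,0,.015]; print(ik(p,z,ty(70),KP,o["joints"]));goal(p,z,ty(70))
E
```

```text
t: 7.15
tool_pos: [0.5294, -0.2196, 0.1553]
orientation: [-0.314, 0.757, 0.217, 0.53]
contact_force: [0.6, -0.5, -3.3]
grip_width: 0.0636
gripper_force: 43.9
[-1.04  0.7  -0.23  1.24  1.14 -2.22]
(array([-0.73229853,  0.61732592, -0.5060279 ,  1.24632473,  1.0583099 ,
       -2.43806552]), np.float64(4.099084197073388e-10))
rot [-0.4133 -0.0021 -0.1455] shift [-0.0391  0.2357  0.1246] rows 5.4k.py:30: RuntimeWarning: invalid value encountered in arccos
  if np.degrees(np.arccos(c[2]))>=tilt: best=F;break
```

```bash
python3 -m pendant '-.05 0 -.02 -.005 .03 .015 .05;-.12 0 -.04 -.012 .07 .037 .05;-.19 0 -.065 -.02 .11 .058 .05;-.26 0 -.09 -.025 .15 .08 .05;-.33 0 -.115 -.031 .19 .1 .05;-.38 0 -.135 -.036 .22 .115 .05;-.413 0 -.145 -.039 .236 .125 .05;-.413 0 -.145 -.039 .236 .125 .05' 40;python3 - <<'E'
from k import *
o=arm.observe();print(o["joints"].round(2))
for t in(60,80,95,108,114):
    F,m,G,p=pour(70,10,1,t,1,20);F2,m2,G2,p2=pour(70,10,1,108,1,20);print(t,m.round(2),p.round(3));goal(G2+.02*F[:,2],F[:,2],F[:,1])
s=snapshot("scene");im=s["img"][90:220,170:330,::-1];cv2.imwrite("pics/over.png",cv2.resize(im,None,fx=4,fy=4,interpolation=cv2.INTER_CUBIC))
E
```

```text
t: 7.95
tool_pos: [0.4533, 0.0443, 0.1459]
orientation: [-0.469, 0.671, 0.333, 0.468]
contact_force: [0.3, -0.7, -2.3]
grip_width: 0.064
gripper_force: 44.2
[-0.73  0.62 -0.51  1.24  1.06 -2.43]
60 [ 0.79 -0.61  0.  ] [0.451 0.034 0.137]
rot [-0.0872 -0.1584  1.0726] shift [ 0.0105 -0.0026 -0.0018] rows 7.3
80 [ 0.78 -0.63  0.  ] [0.451 0.035 0.137]
rot [-0.1192 -0.1455  1.438 ] shift [ 0.0105 -0.0026 -0.0018] rows 9.7
95 [ 0.75 -0.66  0.  ] [0.452 0.036 0.137]
rot [-0.1452 -0.1316  1.7338] shift [ 0.0105 -0.0026 -0.0018] rows 11.6
108 [ 0.71 -0.71  0.  ] [0.454 0.038 0.137]
rot [-0.1668 -0.1175  1.9773] shift [ 0.0105 -0.0026 -0.0018] rows 13.3
114 [ 0.67 -0.74  0.  ] [0.454 0.038 0.137]
rot [-0.1776 -0.1095  2.099 ] shift [ 0.0105 -0.0026 -0.0018] rows 14.1
```

View pics/over.png

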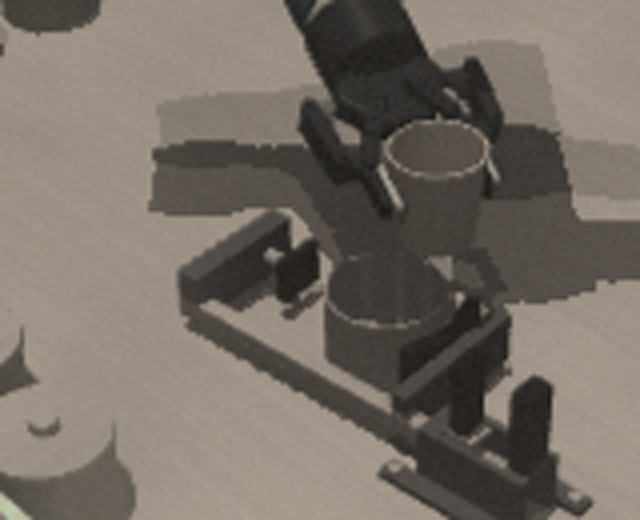

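The cup (crop 435,190) is held upright above the container (385,300). Now tip it.

```bash
python3 -m pendant '-.01 -.02 .12 .002 0 0 .05;-.02 -.04 .26 .004 -.001 -.001 .05;-.03 -.06 .4 .005 -.001 -.001 .05;-.045 -.085 .54 .007 -.002 -.001 .05;-.055 -.1 .68 .008 -.002 -.002 .05;-.065 -.12 .82 .009 -.003 -.002 .05;-.08 -.14 .96 .01 -.003 -.002 .05;-.09 -.158 1.1 .0105 -.003 -.002 .05;-.1 -.153 1.24 .0105 -.003 -.002 .05;-.115 -.147 1.38 .0105 -.003 -.002 .05;-.12 -.145 1.44 .0105 -.003 -.002 .05' 40;python3 - <<'E'
from k import *
o=arm.observe();print(o["joints"].round(2))
for t in(95,108,113):
    F,m,G,p=pour(70,10,1,t,1,20);F2,m2,G2,p2=pour(70,10,1,108,1,20);goal(G2+.02*F[:,2],F[:,2],F[:,1])
E
```

```text
t: 9.1
tool_pos: [0.4563, 0.0344, 0.1367]
orientation: [0.09, 0.761, 0.624, 0.151]
contact_force: [0.1, -0.5, -2.2]
grip_width: 0.0641
gripper_force: 44.2
[-0.77  0.84 -0.43  1.46  1.12 -1.32]
rot [-0.0006  0.0059  0.294 ] shift [0.0036 0.0008 0.003 ] rows 2.0
rot [2.000e-04 6.000e-03 5.383e-01] shift [0.0036 0.0008 0.003 ] rows 3.6
rot [5.00e-04 6.00e-03 6.43e-01] shift [0.0036 0.0008 0.003 ] rows 4.3
```

```bash
python3 -m pendant '0 0 .06 0 0 0 .05;0 0 .12 0 0 0 .05;0 0 .18 0 0 0 .05;0 0 .24 0 0 0 .05;0 0 .3 0 0 0 .05;0 0 .36 0 0 0 .05;0 0 .42 0 0 0 .05;0 0 .48 0 0 0 .05;0 0 .54 0 0 0 .05;0 0 .6 0 0 0 .05;0 0 .62 0 0 0 .05;0 0 .62 0 0 0 .05' 40;python3 - <<'E'
from k import *
s=snapshot("scene");im=s["img"][90:220,170:330,::-1];cv2.imwrite("pics/tip.png",cv2.resize(im,None,fx=4,fy=4,interpolation=cv2.INTER_CUBIC))
E
```

```text
t: 10.3
tool_pos: [0.456, 0.0351, 0.1372]
orientation: [0.316, 0.698, 0.641, -0.046]
contact_force: [0.6, -0.2, -1.1]
grip_width: 0.0639
gripper_force: 44.3
```

View pics/tip.png

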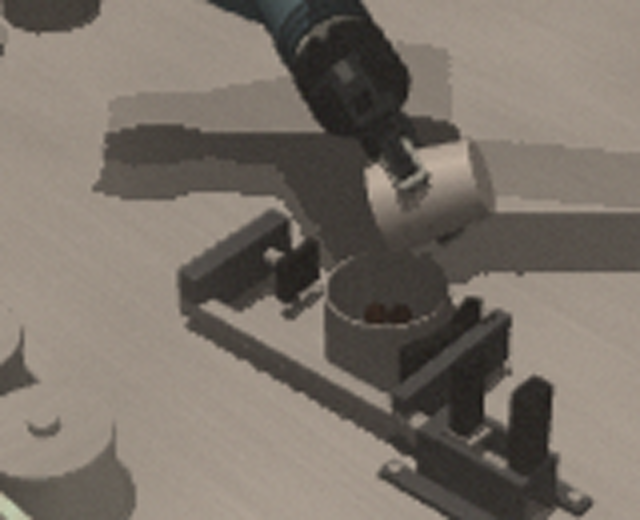

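The cup is tipped with its mouth over the container, and nuts are visible inside it (crop 380,313). I bring it back upright and return to the cup's old spot.

```bash
python3 - <<'E'
from k import *
F,m,G,p=pour(70,10,1,108,1,20);z=tz(70,20);goal(G+.02*z+[0,0,.02],z,ty(70))
E
```

```text
rot [ 0.1773  0.1117 -2.0616] shift [ 0.0102  0.0125 -0.0015] rows 13.8
```

```bash
python3 -m pendant '.013 .008 -.15 .001 .001 0 .05;.026 .016 -.3 .002 .002 0 .05;.039 .025 -.45 .003 .003 0 .05;.052 .033 -.6 .004 .004 -.001 .05;.065 .04 -.75 .005 .005 -.001 .05;.078 .05 -.9 .006 .006 -.001 .05;.09 .057 -1.05 .007 .008 -.001 .05;.103 .065 -1.2 .008 .009 -.001 .05;.116 .073 -1.35 .008 .01 -.001 .05;.129 .081 -1.5 .009 .011 -.001 .05;.142 .09 -1.65 .01 .012 -.001 .05;.155 .1 -1.8 .01 .0125 -.0015 .05' 40; python3 - <<'E'
from k import *
z=tz(45,20);goal([.5294,-.2196,.1553],z,ty(45))
s=snapshot("top");w=cloud(s);im=s["img"][190:270,210:410,::-1];cv2.imwrite("pics/t2.png",cv2.resize(im,None,fx=4,fy=4,interpolation=cv2.INTER_CUBIC))
E
```

```text
t: 11.55
tool_pos: [0.4534, 0.0383, 0.1534]
orientation: [-0.381, 0.72, 0.4, 0.42]
contact_force: [-0.6, 0.3, -0.8]
grip_width: 0.0642
gripper_force: 44.3
rot [ 0.4332 -0.0434 -0.1144] shift [ 0.026  -0.1673 -0.2089] rows 5.4
```

```bash
python3 -m pendant '.06 -.005 -.015 .003 -.022 -.028 .05;.13 -.013 -.035 .008 -.05 -.063 .05;.2 -.02 -.053 .012 -.078 -.098 .05;.27 -.027 -.071 .016 -.105 -.131 .05;.34 -.034 -.09 .02 -.132 -.165 .05;.4 -.04 -.106 .024 -.155 -.193 .05;.433 -.043 -.114 .026 -.167 -.209 .05;.433 -.043 -.114 .026 -.167 -.209 .05' 40; python3 - <<'E'
from k import *
z=tz(45,20);goal([.5294,-.2196,.0365],z,ty(45))
E
```

```text
t: 12.4
tool_pos: [0.5287, -0.2214, 0.154]
orientation: [-0.311, 0.759, 0.22, 0.528]
contact_force: [-0.7, -0.2, -1.1]
grip_width: 0.0641
gripper_force: 44.5
rot [-0.0017 -0.0033 -0.0071] shift [1.097e-01 1.000e-04 4.230e-02] rows 2.4
```

```bash
python3 -m pendant '0 0 0 .03 0 .012 .05;0 0 0 .065 0 .025 .05;0 0 0 .09 0 .035 .05;0 0 0 .102 0 .039 .05;0 0 0 .108 0 .0415 .05;0 0 0 .11 0 .0425 .05;0 0 0 .11 0 .0425 .05' 40; python3 - <<'E'
from k import *
z=tz(45,20);goal([.5289,-.2185,.0344],z,ty(45))
E
```

```text
t: 13.1
tool_pos: [0.5298, -0.2176, 0.037]
orientation: [-0.312, 0.758, 0.221, 0.528]
contact_force: [-0.4, 0.7, -0.7]
grip_width: 0.064
gripper_force: 44.5
rot [ 0.0008 -0.0027 -0.0064] shift [ 0.0029 -0.     -0.0003] rows 0.1
```

```bash
python3 -m pendant '0 0 0 .0015 0 .0005 .05;0 0 0 .0025 0 .001 .05;0 0 0 .0025 0 .001 .05' 40; python3 -m pendant '0 0 0 0 0 0 .085;0 0 0 0 0 0 .085;0 0 0 0 0 0 .085;0 0 0 0 0 0 .085;0 0 0 0 0 -.04 .085;0 0 0 0 0 -.08 .085;0 0 0 0 0 -.125 .085;0 0 0 0 0 -.125 .085'; python3 - <<'E'
from k import *
o=arm.observe();print(o["joints"].round(2))
s=snapshot("top");w=cloud(s);im=s["img"][195:265,200:410,::-1];cv2.imwrite("pics/t2.png",cv2.resize(im,None,fx=3.8,fy=3.8,interpolation=cv2.INTER_CUBIC));np.savez("top1.npz",w=w)
E
```

```text
t: 13.4
tool_pos: [0.5299, -0.218, 0.0345]
orientation: [-0.311, 0.758, 0.221, 0.528]
contact_force: [-2.1, -0.9, 2.2]
grip_width: 0.0643
gripper_force: 44.4
t: 14.2
tool_pos: [0.4451, -0.3058, 0.0779]
orientation: [-0.31, 0.76, 0.218, 0.529]
contact_force: [-0.2, 0.4, -0.3]
grip_width: 0.0852
gripper_force: 0.0
[-1.25  0.93 -0.08  1.44  1.   -2.52]
```

View pics/t2.png

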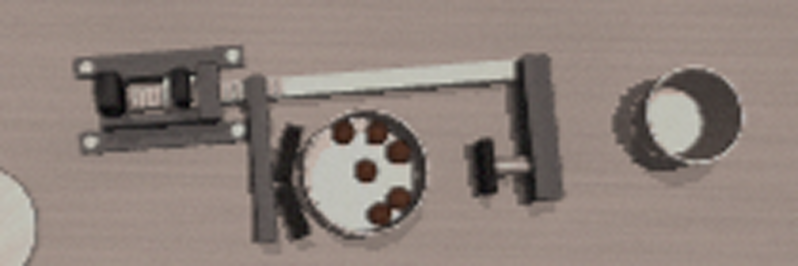

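Top view: all six nuts lie in the container (crop ~370,170), and the empty cup stands upright at (695,115). Now the clamp.

```bash
python3 - <<'E'
from k import *
th=np.radians(5.4);y=np.array([-np.sin(th),np.cos(th),0]);z=[0,0,-1];o=arm.observe()
for f in(1,-1):
    for h in(.24,.066):
        b=min((ik([.5213,.1567,h],z,f*y,KP,[0.2,.5,0,1,0,j]) for j in(-2,0,2)),key=lambda t:t[1]);print(f,h,b[0].round(2),b[1])
up=[.38,-.30,.26];zz=tz(30,50);print(ik(up,zz,ty(30),KP,o["joints"]));goal(up,zz,ty(30))
E
```

```text
1 0.24 [ 0.18  0.31  0.01  1.27 -0.    0.08] 4.996003610813204e-16
1 0.066 [ 0.18  0.42 -0.3   0.85  0.    0.08] 1.1223920714579403e-15
-1 0.24 [ 0.18  0.31  0.01  1.27 -0.   -3.06] 9.858386329497648e-11
-1 0.066 [ 0.18  0.42 -0.3   0.85 -0.   -3.06] 6.534248142564537e-11
(array([-1.23371728,  0.18875762, -0.29479695,  1.2416066 ,  0.68366529,
       -1.81233453]), np.float64(7.537492130449408e-09))
rot [0.2143 0.5163 0.1449] shift [-0.1563  0.0499 -0.1047] rows 3.9
```

```bash
python3 -m pendant '.05 .12 .035 -.04 .012 -.027 .085;.11 .26 .07 -.08 .025 -.053 .085;.16 .39 .11 -.12 .037 -.08 .085;.214 .516 .145 -.156 .05 -.105 .085;.214 .516 .145 -.156 .05 -.105 .085;.214 .516 .145 -.156 .05 -.105 .085;.214 .516 .145 -.156 .05 -.105 .085' 20; python3 - <<'E'
from k import *
th=np.radians(5.4);y=np.array([-np.sin(th),np.cos(th),0]);goal([.5213,.1567,.24],[0,0,-1],y)
E
```

```text
t: 14.95
tool_pos: [0.3808, -0.2963, 0.259]
orientation: [-0.246, 0.907, 0.091, 0.33]
contact_force: [0.5, 0.3, -0.0]
grip_width: 0.0848
gripper_force: 0.0
rot [0.1552 0.6873 0.4167] shift [-0.2552  0.3198  0.2407] rows 9.5
```

```bash
python3 -m pendant '.155 .687 .417 -.255 .32 .241 .085;.155 .687 .417 -.255 .32 .241 .085;.155 .687 .417 -.255 .32 .241 .085;.155 .687 .417 -.255 .32 .241 .085;.155 .687 .417 -.255 .32 .241 .085;.155 .687 .417 -.255 .32 .241 .085;.155 .687 .417 -.255 .32 .241 .085;.155 .687 .417 -.255 .32 .241 .085;.155 .687 .417 -.255 .32 .241 .085;.155 .687 .417 -.255 .32 .241 .085;.155 .687 .417 -.255 .32 .241 .085;.155 .687 .417 -.255 .32 .241 .085' 20; python3 - <<'E'
from k import *
print(arm.observe()["joints"].round(2))
th=np.radians(5.4);y=np.array([-np.sin(th),np.cos(th),0]);goal([.5213,.1567,.24],[0,0,-1],y);goal([.5213,.1567,.066],[0,0,-1],y)
E
```

```text
t: 16.15
tool_pos: [0.5212, 0.1597, 0.2348]
orientation: [-0.049, 0.999, 0.0, -0.004]
contact_force: [-0.6, 0.4, -0.3]
grip_width: 0.085
gripper_force: 0.0
[0.18 0.32 0.01 1.27 0.   0.08]
rot [ 0.0011 -0.008   0.0046] shift [ 0.0002 -0.003  -0.0052] rows 0.1
rot [ 0.0011 -0.008   0.0046] shift [-0.0012 -0.0032  0.1688] rows 3.4
```

```bash
python3 -m pendant '.001 -.008 .005 0 -.003 .04 .085;.001 -.008 .005 0 -.003 .08 .085;.001 -.008 .005 0 -.003 .105 .085;.001 -.008 .005 0 -.003 .105 .085;.001 -.008 .005 0 -.003 .105 .085' 20; python3 - <<'E'
from k import *
th=np.radians(5.4);y=np.array([-np.sin(th),np.cos(th),0]);goal([.5213,.1567,.066],[0,0,-1],y)
s=snapshot("scene");im=s["img"][130:230,230:350,::-1];cv2.imwrite("pics/cl.png",cv2.resize(im,None,fx=5,fy=5,interpolation=cv2.INTER_CUBIC))
E
```

```text
t: 16.65
tool_pos: [0.5206, 0.1516, 0.1331]
orientation: [-0.043, 0.999, -0.001, 0.001]
contact_force: [0.3, -0.1, 0.3]
grip_width: 0.0849
gripper_force: 0.0
rot [-0.0016  0.0029 -0.0076] shift [-0.0009  0.0052  0.0671] rows 1.3
```

View pics/cl.png

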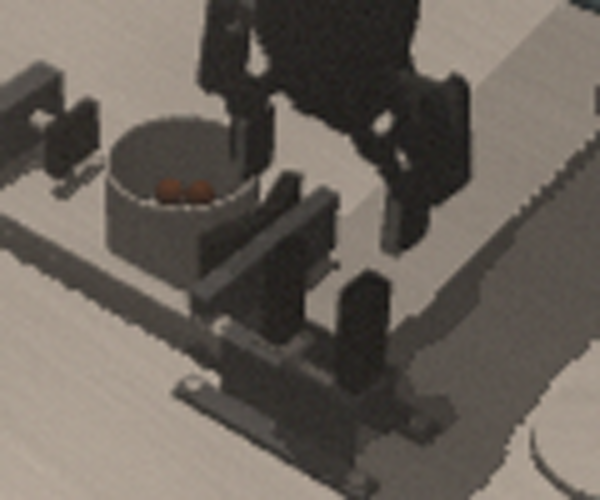

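Fingers (crop 255,150 and 405,220) straddle the two posts (285,240 and 365,320). Descend.

```bash
python3 -m pendant '0 .002 -.003 0 .004 0 .085;0 .002 -.003 0 .004 .02 .085;0 .002 -.003 0 .004 .04 .085;0 .002 -.003 0 .004 .055 .085;0 .002 -.003 0 .004 .067 .085;0 .002 -.003 0 .004 .067 .085;0 .002 -.003 0 .004 .067 .085' 20; python3 - <<'E'
from k import *
th=np.radians(5.4);y=np.array([-np.sin(th),np.cos(th),0]);goal([.5213,.1567,.066],[0,0,-1],y)
o=arm.observe();print(o["joints"]);print(fk(o["joints"],KP)[0])
E
```

```text
t: 17.4
tool_pos: [0.5229, 0.1565, 0.0688]
orientation: [-0.045, 0.999, -0.0, 0.004]
contact_force: [0.0, -0.8, 0.4]
grip_width: 0.0852
gripper_force: 0.0
rot [-0.0012  0.0072 -0.004 ] shift [0.0016 0.0004 0.0028] rows 0.1
[ 0.17550692  0.41768374 -0.29910543  0.84696742 -0.00176129  0.08521257]
[0.52282275 0.1563126  0.06851166]
```

```bash
python3 -m pendant '0 0 0 0 0 .002 .07;0 0 0 0 0 .002 .07;0 0 0 0 0 .002 .07' 20;  python3 -m pendant '0 0 0 0 0 0 .064;0 0 0 0 0 0 .064;0 0 0 0 0 0 .064'
```

```text
t: 17.7
tool_pos: [0.5227, 0.1563, 0.0666]
orientation: [-0.045, 0.999, -0.0, 0.004]
contact_force: [-0.6, -0.3, -0.1]
grip_width: 0.07
gripper_force: 0.0
t: 18.0
tool_pos: [0.5227, 0.1562, 0.0665]
orientation: [-0.045, 0.999, -0.001, 0.004]
contact_force: [-0.9, -1.0, 3.4]
grip_width: 0.064
gripper_force: 2.2
```

```bash
python3 -m pendant '0 0 0 0 .001 0 .062;0 0 0 0 .002 0 .06;0 0 0 0 .003 0 .058;0 0 0 0 .004 0 .056;0 0 0 0 .004 0 .056' 40; python3 -m pendant '0 0 0 0 .001 0 .054;0 0 0 0 .002 0 .052;0 0 0 0 .003 0 .05;0 0 0 0 .004 0 .048;0 0 0 0 .004 0 .048'; python3 -m pendant '0 0 0 0 .001 0 .046;0 0 0 0 .002 0 .044;0 0 0 0 .003 0 .042;0 0 0 0 .003 0 .042'
```

```text
t: 18.5
tool_pos: [0.5226, 0.1601, 0.0673]
orientation: [-0.045, 0.999, -0.001, 0.004]
contact_force: [-2.8, -2.3, 10.7]
grip_width: 0.056
gripper_force: 7.3
t: 19.0
tool_pos: [0.5225, 0.1641, 0.0677]
orientation: [-0.045, 0.999, -0.001, 0.004]
contact_force: [-2.2, -2.3, 11.4]
grip_width: 0.0483
gripper_force: 8.1
t: 19.4
tool_pos: [0.5225, 0.1671, 0.068]
orientation: [-0.045, 0.999, -0.001, 0.005]
contact_force: [-2.9, -3.3, 13.6]
grip_width: 0.0418
gripper_force: 8.8
```

```bash
cat > m.py <<'E'
from k import *
# jaw and pad positions along clamp y, world height bands, both cameras
th=np.radians(5.4);ex=np.array([np.cos(th),np.sin(th)]);ey=np.array([-np.sin(th),np.cos(th)])
O=np.array([.5213,.1567])-.070*ex-.148*ey
def meas(w):
    P=w.reshape(-1,3);P=P[~np.isnan(P[:,0])];x=(P[:,:2]-O)@ex*1e3;y=(P[:,:2]-O)@ey*1e3;z=P[:,2]*1e3
    r={}
    j=(x>-22)&(x<60)&(y>-160)&(y<-40)&(z>49)&(z<62);q=j&((x>25)|(abs(x)>24))
    r["jaw_med"]=np.median(y[q]) if q.sum() else None; r["jaw_n"]=q.sum(); r["jaw_pct"]=np.percentile(y[q],[5,95]).round(1)
    c=(np.hypot(x,y)<60)&(z>59)&(z<68)
    if c.sum()>10:
        A=np.c_[2*x[c],2*y[c],np.ones(c.sum())];s=np.linalg.lstsq(A,x[c]**2+y[c]**2,rcond=None)[0];r["can"]=s[:2].round(1),round(float(np.sqrt(s[2]+s[0]**2+s[1]**2)),1)
    return r
if __name__=="__main__":
    import sys
    if len(sys.argv)>1:
        for f in("top0","scene0","top1"): print(f,meas(np.load(f+".npz")["w"]))
    for n in("top","scene"): print(n,meas(cloud(snapshot(n))))
E
python3 m.py 1
```

```text
top0 {'jaw_med': np.float64(-133.30742524733938), 'jaw_n': np.int64(96), 'jaw_pct': array([-142.1, -124.1]), 'can': (array([ 3.2, -4.7]), 43.5)}
scene0 {'jaw_med': np.float64(-133.43368286859652), 'jaw_n': np.int64(63), 'jaw_pct': array([-143.3, -125. ]), 'can': (array([ 3.2, -6.1]), 43.6)}
top1 {'jaw_med': np.float64(-132.98046032875234), 'jaw_n': np.int64(95), 'jaw_pct': array([-141.8, -124.1]), 'can': (array([ 3.1, -4.7]), 43.5)}
top {'jaw_med': np.float64(-113.50473862242586), 'jaw_n': np.int64(101), 'jaw_pct': array([-122.3, -104.4]), 'can': (array([ 3.1, -4.7]), 43.6)}
scene {'jaw_med': np.float64(-111.68913604737996), 'jaw_n': np.int64(65), 'jaw_pct': array([-122.5, -104.8]), 'can': (array([ 3.4, -6.1]), 43.5)}
```

```bash
python3 -m pendant '0 0 0 0 -.002 0 .046;0 0 0 0 -.004 0 .05;0 0 0 0 -.006 0 .054;0 0 0 0 -.008 0 .058;0 0 0 0 -.01 0 .062;0 0 0 0 -.011 .001 .066;0 0 0 0 -.011 .001 .07;0 0 0 0 -.011 .001 .07';python3 m.py
```

```text
t: 20.3
tool_pos: [0.5218, 0.1565, 0.0648]
orientation: [-0.045, 0.999, -0.0, 0.003]
contact_force: [-1.0, 0.1, -0.1]
grip_width: 0.0699
gripper_force: 0.0
top {'jaw_med': np.float64(-113.41857163877236), 'jaw_n': np.int64(101), 'jaw_pct': array([-122.6, -104.3]), 'can': (array([ 3.2, -4.7]), 43.5)}
scene {'jaw_med': np.float64(-111.99790868932877), 'jaw_n': np.int64(63), 'jaw_pct': array([-122.4, -105. ]), 'can': (array([ 3.6, -6.8]), 43.1)}
```

```bash
python3 -m pendant '0 0 0 0 0 0 .066;0 0 0 0 .001 0 .064;0 0 0 0 .002 0 .062;0 0 0 0 .003 0 .06;0 0 0 0 .004 0 .058;0 0 0 0 .005 0 .056;0 0 0 0 .006 0 .054;0 0 0 0 .006 0 .054' 40; python3 m.py; python3 -m pendant '0 0 0 0 .001 0 .052;0 0 0 0 .002 0 .05;0 0 0 0 .003 0 .048;0 0 0 0 .003 0 .048'; python3 m.py
```

```text
t: 21.2
tool_pos: [0.5221, 0.1611, 0.0659]
orientation: [-0.045, 0.999, -0.002, 0.004]
contact_force: [-1.2, -6.1, 8.2]
grip_width: 0.0541
gripper_force: 5.1
top {'jaw_med': np.float64(-106.86532506675854), 'jaw_n': np.int64(98), 'jaw_pct': array([-116.1,  -98.1]), 'can': (array([ 3.1, -4.6]), 43.5)}
scene {'jaw_med': np.float64(-105.90286790937427), 'jaw_n': np.int64(62), 'jaw_pct': array([-117.4,  -98.7]), 'can': (array([ 3.4, -6.3]), 43.4)}
t: 21.7
tool_pos: [0.5222, 0.1641, 0.0661]
orientation: [-0.045, 0.999, -0.002, 0.004]
contact_force: [-2.7, -6.4, 9.0]
grip_width: 0.048
gripper_force: 5.8
top {'jaw_med': np.float64(-100.56686927487362), 'jaw_n': np.int64(98), 'jaw_pct': array([-110. ,  -91.8]), 'can': (array([ 3.1, -4.7]), 43.5)}
scene {'jaw_med': np.float64(-99.84885173497656), 'jaw_n': np.int64(63), 'jaw_pct': array([-111.7,  -92.3]), 'can': (array([ 3.3, -5.8]), 43.7)}
```

```bash
python3 -m pendant '0 0 0 0 0 0 .046;0 0 0 0 .001 0 .044;0 0 0 0 .002 0 .042;0 0 0 0 .002 0 .0415'; python3 m.py;  python3 -m pendant '0 0 0 0 -.002 0 .046;0 0 0 0 -.004 0 .05;0 0 0 0 -.006 0 .054;0 0 0 0 -.008 0 .058;0 0 0 0 -.01 0 .062;0 0 0 0 -.012 0 .066;0 0 0 0 -.012 0 .07;0 0 0 0 -.012 0 .07';python3 m.py
```

```text
t: 22.2
tool_pos: [0.522, 0.1672, 0.0667]
orientation: [-0.045, 0.999, -0.001, 0.004]
contact_force: [-3.6, -4.8, 12.0]
grip_width: 0.0418
gripper_force: 14.3
top {'jaw_med': np.float64(-94.35448194059623), 'jaw_n': np.int64(99), 'jaw_pct': array([-104.1,  -85.5]), 'can': (array([ 3.1, -4.6]), 43.6)}
scene {'jaw_med': np.float64(-94.59242224890242), 'jaw_n': np.int64(66), 'jaw_pct': array([-105.3,  -86.2]), 'can': (array([ 3.3, -6.3]), 43.3)}
t: 23.1
tool_pos: [0.5221, 0.1556, 0.065]
orientation: [-0.045, 0.999, -0.0, 0.003]
contact_force: [0.4, 0.9, -0.2]
grip_width: 0.0698
gripper_force: 0.0
top {'jaw_med': np.float64(-94.84300121582717), 'jaw_n': np.int64(96), 'jaw_pct': array([-103.4,  -86.2]), 'can': (array([ 3.2, -4.7]), 43.6)}
scene {'jaw_med': np.float64(-94.0861479033101), 'jaw_n': np.int64(59), 'jaw_pct': array([-105.4,  -86.2]), 'can': (array([ 3. , -5.8]), 43.6)}
```

```bash
python3 -m pendant '0 0 0 0 0 0 .066;0 0 0 0 .001 0 .064;0 0 0 0 .002 0 .062;0 0 0 0 .003 0 .06;0 0 0 0 .003 0 .06' 40; python3 m.py; python3 -m pendant '0 0 0 0 .001 0 .058;0 0 0 0 .002 0 .056;0 0 0 0 .002 0 .056;0 0 0 0 .002 0 .056'; python3 m.py
```

```text
t: 23.7
tool_pos: [0.5222, 0.158, 0.0663]
orientation: [-0.045, 0.999, -0.001, 0.003]
contact_force: [-3.0, -1.7, 9.8]
grip_width: 0.0604
gripper_force: 7.7
top {'jaw_med': np.float64(-88.84979802238468), 'jaw_n': np.int64(97), 'jaw_pct': array([-98.3, -80.4]), 'can': (array([ 3. , -1.9]), 43.4)}
scene {'jaw_med': np.float64(-88.04900312452916), 'jaw_n': np.int64(64), 'jaw_pct': array([-100.2,  -80. ]), 'can': (array([ 3.2, -3.3]), 43.5)}
t: 24.2
tool_pos: [0.5222, 0.16, 0.0668]
orientation: [-0.045, 0.999, -0.001, 0.004]
contact_force: [-4.6, -2.9, 13.0]
grip_width: 0.0565
gripper_force: 10.0
top {'jaw_med': np.float64(-85.00357597909907), 'jaw_n': np.int64(99), 'jaw_pct': array([-94.4, -76.4]), 'can': (array([2.9, 0.2]), 43.4)}
scene {'jaw_med': np.float64(-85.33704673916965), 'jaw_n': np.int64(68), 'jaw_pct': array([-95.9, -77.5]), 'can': (array([ 2.7, -1.3]), 44.0)}
```

```bash
python3 -m pendant '0 0 0 0 .0005 0 .055;0 0 0 0 .001 0 .054;0 0 0 0 .001 0 .054;0 0 0 0 .001 0 .054'; python3 m.py
```

```text
t: 24.7
tool_pos: [0.5221, 0.1609, 0.0671]
orientation: [-0.045, 0.999, -0.001, 0.004]
contact_force: [-5.3, -2.8, 15.7]
grip_width: 0.0545
gripper_force: 12.1
top {'jaw_med': np.float64(-83.26154696962305), 'jaw_n': np.int64(96), 'jaw_pct': array([-92.9, -74.9]), 'can': (array([3. , 0.2]), 43.4)}
scene {'jaw_med': np.float64(-81.23925407449141), 'jaw_n': np.int64(60), 'jaw_pct': array([-93.5, -75.2]), 'can': (array([ 3.3, -1.5]), 43.6)}
```

```bash
python3 -m pendant '0 0 0 0 0 0 .054;0 0 0 0 0 0 .054;0 0 0 0 0 0 .054'; python3 - <<'E'
from h import *
print(arm.finish_job())
E
```

```text
t: 25.1
tool_pos: [0.5221, 0.1609, 0.0671]
orientation: [-0.045, 0.999, -0.001, 0.004]
contact_force: [-4.8, -3.4, 14.8]
grip_width: 0.0545
gripper_force: 12.1
the job is handed in; nothing more can be done
None
```

I handed in the job at about 25 s, with no verdict returned: all six nuts are in the container, the empty cup is upright on the tray, the container is held against the saddle with the pad in by about 4.5–6.5 mm (estimated from the images and grip force), and the fingers still squeeze handle and trigger.

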